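# Seat the reference tile in the reading stage

## Task

The reflectance meter needs its white reference tile over the reading window. Without picking it up, use the fingertips to push the white-faced tile flat against the steel rail of the stage, then keep it pressed gently to the rail and slide it along, past the small brass spring catch, into the corner pocket until it sits fully home against the rail and the end stop and the catch has sprung out behind it. Leave the grey tile and everything else where it is.

Things in the scene. Friction and masses are not known exactly. Their poses are not given: they have to be found in the camera images.
- stage: Aluminium reading stage, 220 x 110 mm (x by y), fixed; its flat bed is 26 mm above its feet. Origin: centre of its underside, at the feet; x runs along the rail to the pocket, away from the robot; y across, to the rail on the left; z up. Bed, rail and tile slide easily on each other (friction about 0.2). A grey housing, 18 mm above the bed, stands beyond the end stop, from x = 97 mm on.
- rail (a point): Point on the straight steel rail's face, at bed height (stage x = -50, y = +30 mm). The face looks to the right (stage -y) and runs along stage x from -104 mm to the end stop; the rail's top is 13 mm above the bed.
- corner (a point): Foot of the corner between rail and end stop, at bed height (stage x = +85, y = +30 mm). The stop is a steel block, 13 mm above the bed, with its face at x = +85 mm, square to the rail.
- lip (a point): Near end of the pocket's lip, inner face, at bed height (stage x = +70, y = -17 mm). The steel lip, 10 mm thick (its outer face at y = -27 mm), 13 mm high, runs from here 15 mm on to the stop and makes the pocket 47 mm wide for the 45 mm tile; its slanted lead-in starts at x = +65 mm. Fingers beside the tile must stay short of it.
- pocket (a point): Centre of the round dark reading window in the bed, at bed height: where the middle of the tile's underside lies when the tile is home (stage x = +55, y = +7.5 mm).
- catch (a joint): Brass spring catch in a gap of the rail, pivoted at stage x = +5.5 mm; its tip (x = +22 mm) stands 5 mm out of the rail face. Value: rad pushed in, 0 sprung out, 0.29 level with the face. The tile pushes it in (2 N at the tip) if held against the rail; otherwise it shoves the tile off the rail, against the lip. It springs out behind the home tile, with 2 mm of play.
- white_tile: Reference tile to seat: white ceramic face in a black holder, 60 x 45 x 12 mm (x by y by z), about 80 g, lying flat on the stage bed at the end near the robot, off the rail and askew by up to 0.35 rad. Origin: centre of its underside; x along its long side, which points roughly to the pocket at the start and must lie along the rail. Its edge may chip above some 50 N.
- grey_tile: Spare tile with a grey face in an equal black holder, 60 x 45 x 12 mm, lying on the beige board left of the stage; not to be moved. Origin: centre of its underside.
- weighing_bottle: Small open glass weighing bottle, 35 mm wide, 36 mm high, on the black bench top right of the stage (which lies 12 mm below the beige board); bystander. Origin: centre of its underside.
- weighing_lid: Its glass lid with knob, 39 mm wide, 18 mm high, beside it; bystander. Origin: centre of its underside. Just right of it stand the hood's right wall and, at its front, a tall post (about x = 0.5, y = -0.37 m): draw the arm in before swinging it past.
- beaker: Small glass beaker, 43 mm wide, 56 mm high, on the black bench top right of the stage; bystander. Origin: centre of its underside.
- timer: White countdown timer, 58 x 66 x 18 mm; bystander. Origin: centre of its underside.
- tweezers: Steel tweezers, 135 mm long, 8 mm high; bystander. Origin: centre of the underside.

How it is judged:
By the outcome, as a careful person would: the job done as asked, in the order asked, and still so for the second after the job is handed in, with the robot touching nothing.
It also fails if it takes over 51 s, if anything falls off the work surface, if the arm or the gripper's body presses on something with over 40 N, if the wrist force passes 120 N, or if a joint passes its speed limit or range.

## Robot

A 6-joint arm with a two-finger parallel gripper is mounted at the origin on a cart in front of the work surface, level with it; the furniture and walls round the work are solid. World frame = base frame: x ahead of the robot, y to its left, z up, the work surface at z = 0. Lengths are in m, angles in rad, forces in N, time in s.
With the tool pointing down it reaches from about 0.35 to 0.775 m from the base axis. Payload 5.5 kg.
Tool frame: the origin (TCP) lies on the centre line of the jaws, within the pads' length; the fingertips stand 11 mm ahead of it and the grasp point (between the pads) lies 8 mm behind it; z points along the fingers, y is the direction in which the jaws open and shut (so a half turn about z gives the same grasp; the last joint's range is limited). The gripper opens to 85 mm and grips with 20 to 120 N. Pads are 22 mm wide; open, the fingers measure 114 mm over their backs; the gripper's body (76 mm by 85 mm) begins 54 mm behind the grasp point. The pads swing forward as they close: fully open they stand 13 mm farther back than shut.
Start: joints at [-1.332, 0.313, 0.046, 1.304, 0, 1.431], TCP at [0.213, -0.534, 0.242] pointing down, gripper open.
Joint ranges: [-2.76, 2.76], [-0.86, 1.69], [-1.03, 1.26], [-2.2, 2.34], [-1.47, 1.5], [-3.14, 3.14]. Speed limits (rad/s): [2.57, 2.57, 3.14, 3.14, 3.14, 3.14].

## Interface

Orientations are given as a unit quaternion [w, x, y, z].
In Python, from workcell import env, imaging, order gives the robot as it stands. The module is installed in compiled form; this text tells all that it offers.
- The arm moves only by the tool move_arm, never from a script. Its argument "deltas" is one flat list of numbers, 7 for each row, row after row: the gripper's target within -1 to 1 (shut at 1, half-way at 0, fully open at -1), then the shift along the tool's x, y, z in m, then the turn, a rotation vector about the tool's x, y, z in degrees. In form: [jaw, tx, ty, tz, ax, ay, az, jaw, tx, ty, tz, ax, ay, az, ...]. A call has 1 to 10 rows; each row shifts and turns the commanded pose from where the row before left it, along the tool's axes as they then stand; what a row does not reach is not made up. A row lasts 1/8 s, in which the tool goes at most 62.5 mm and 10.7 degrees, less where a joint would pass 70% of its speed; a pose out of reach is approached as far as the arm can. A call is refused whole if a number of a shift passes 0.0625 or a number of a turn 10.7, either way. A call with a gripper value outside its range is refused whole. The fingers move at their own pace and stop on an object; "squeeze" is the grip in N (left out, the last holds). Time passes only in rows, so rows that do not move let the fingers close. It gives the time, the measured TCP pose, the force and the opening at its end, in the units of the state.
- env.get_state(): the state, without advancing time (a new reading comes with each control period).
- imaging.read_camera(name): name is "scene" or "top" or "wrist"; returns a dict with "img" (384x512x3 uint8, red, green, blue), "z_map" (384x512 float32, m along the optical axis (not along the pixel's ray), 0 where there is no reading), "fx", "fy", "cx", "cy" (pixels), "dist" ([k1, k2, p1, p2, k3] as OpenCV has them; the pictures are not rectified), "rvec" (rotation vector, rad) and "tvec" (3), from world to camera coordinates, as OpenCV has them. Camera axes: x right, y down, z forward; pixel columns grow to the right and rows downward; lengths in m; the calibration is good to about 2 mm. A picture is of the moment at which its call begins.
- order.hand_in(): hands the job in, once; it reports no verdict.
Trained networks look in a picture, given as the dict that the camera call returned (one of the last four; its "shot" number tells which), for a name from the list of things; names that differ only in an ending like _2 or _b are one class to them, and where a whole thing is asked for, a point or a joint stands for the part that bears it (a point fixed in the world has none). Each returns a list of dicts, best first, with "confidence" (0 to 1); they miss things now and then, are a little off and sometimes report something else, mostly with a low value. They report only what shows in the picture. A call takes as long as a camera call.
- imaging.recognise(picture, thing): "centre" ([column, row] in pixels, amid what is visible of it).
- imaging.cut_out(picture, thing): "mask" (384x512 bool, what is visible of it) and "centre" ([column, row] in pixels, amid what is visible of it).
The state is a dict: "clock": time; "joint_pos": joint angles; "qvel": joint speeds; "tau": joint torques, N m; "tcp_pos": TCP position; "orientation": TCP orientation; "wrist_force": force on the tool from outside, world axes, zero at the start; "ft_torque": the same for the moment, N m; "finger_gap": finger opening in m.
Only numpy, scipy, OpenCV 4.12 (cv2) and the standard library are available. Lean on these libraries where they do the work, as an engineer would, in place of code of your own. Each camera call takes 0.05 s, during which the arm holds its last target.

## Working session

There is one attempt and no reset: what is moved stays moved. The work goes in short steps, Python scripts to look and compute and a tool call to move; the robot and the scene stay as the last step left them, time stands still between calls to the robot, and variables do not carry over. Pictures are saved under pics/ and viewed, and the job is handed in when it is done.

Besides the shell and the picture viewer there is one more tool, called by a JSON object that holds its "fn" and its "kwargs", one argument or row to a line. move_arm: Moves the arm, as the interface text tells. Its arguments: {"type":"object","properties":{"deltas":{"type":"array"},"squeeze":{"type":"number"}},"required":["deltas"]}

```bash
mkdir -p pics; cat > h.py <<'E'
import numpy as np,cv2
from workcell import env,imaging,order
def P(p,px):
    "pixels Nx2 -> world using z_map"
    K=np.array([[p['fx'],0,p['cx']],[0,p['fy'],p['cy']],[0,0,1.]])
    px=np.atleast_2d(px).astype(float)
    u=cv2.undistortPoints(px.reshape(-1,1,2),K,np.array(p['dist'])).reshape(-1,2)
    z=np.array([p['z_map'][int(round(b)),int(round(a))] for a,b in px])
    c=np.c_[u*z[:,None],z]
    R=cv2.Rodrigues(np.array(p['rvec']))[0]
    return (c-np.array(p['tvec']).ravel())@R
def plane(p,px,zw):
    K=np.array([[p['fx'],0,p['cx']],[0,p['fy'],p['cy']],[0,0,1.]])
    px=np.atleast_2d(px).astype(float)
    u=cv2.undistortPoints(px.reshape(-1,1,2),K,np.array(p['dist'])).reshape(-1,2)
    R=cv2.Rodrigues(np.array(p['rvec']))[0]
    d=np.c_[u,np.ones(len(u))]@R; o=-R.T@np.array(p['tvec']).ravel()
    return o+d*((zw-o[2])/d[:,2])[:,None]
def proj(p,X):
    K=np.array([[p['fx'],0,p['cx']],[0,p['fy'],p['cy']],[0,0,1.]])
    return cv2.projectPoints(np.atleast_2d(X).astype(float),np.array(p['rvec']),np.array(p['tvec']),K,np.array(p['dist']))[0].reshape(-1,2)
def save(p,n): cv2.imwrite('pics/'+n,p['img'][:,:,::-1])
E
python3 - <<'E'
from h import *
print(env.get_state())
for n in ['scene','top','wrist']:
    p=imaging.read_camera(n); save(p,n+'0.png')
    print(n, -cv2.Rodrigues(np.array(p['rvec']))[0].T@np.array(p['tvec']).ravel())
    for t in ['white_tile','stage','grey_tile','catch','corner','lip','rail','pocket']:
        r=imaging.recognise(p,t)
        for q in r[:2]: print(n,t,q['centre'],round(q['confidence'],2),P(p,q['centre']).round(3))
E
```

```text
{'clock': 0.0, 'joint_pos': array([-1.33161678e+00,  3.14008377e-01,  4.49651878e-02,  1.30360944e+00,
       -9.17721957e-07,  1.43118295e+00]), 'qvel': array([-0.00071753, -0.00168844,  0.00071929, -0.00028701,  0.0015779 ,
        0.00063917]), 'tau': array([-2.08617882e-05, -4.80629468e+01,  2.98530793e+01,  1.95991178e-02,
       -3.57660099e-05,  1.30062936e-06]), 'tcp_pos': array([ 0.21249818, -0.53375346,  0.24139869]), 'orientation': array([-9.26976000e-04,  9.82117617e-01,  1.88266099e-01, -4.66453169e-05]), 'wrist_force': array([-0.20217924, -0.06084826, -0.52404384]), 'ft_torque': array([-0.0027637 , -0.01820506, -0.04441654]), 'finger_gap': 0.08551402560626534}
scene [0.07421908 0.66910237 0.83019922]
scene white_tile [293.6, 183.9] 0.78 [[ 0.545 -0.047  0.041]]
scene stage [265.2, 176.0] 0.75 [[ 0.632 -0.029  0.032]]
scene grey_tile [232.7, 236.8] 0.55 [[0.559 0.188 0.017]]
scene grey_tile [266.8, 179.1] 0.28 [[ 0.622 -0.025  0.029]]
scene corner [267.3, 179.9] 0.88 [[ 0.62  -0.024  0.028]]
scene lip [266.2, 177.6] 0.72 [[ 0.626 -0.026  0.031]]
scene rail [267.5, 178.2] 0.86 [[ 0.623 -0.029  0.029]]
scene pocket [266.9, 179.4] 0.76 [[ 0.622 -0.024  0.028]]
top [ 0.40080768 -0.00421765  0.97942467]
top white_tile [289.7, 226.4] 0.6 [[ 0.548 -0.046  0.043]]
top stage [295.2, 198.8] 0.67 [[ 0.628 -0.039  0.031]]
top grey_tile [208.1, 199.9] 0.57 [[0.553 0.192 0.017]]
top corner [296.0, 194.0] 0.72 [[ 0.642 -0.037  0.029]]
top lip [293.8, 197.8] 0.58 [[ 0.629 -0.034  0.032]]
top rail [295.3, 197.8] 0.9 [[ 0.631 -0.038  0.03 ]]
top pocket [293.2, 201.5] 0.88 [[ 0.619 -0.036  0.03 ]]
wrist [ 0.27629326 -0.50921565  0.37254004]
```

```bash
python3 - <<'E'
import cv2
a=cv2.imread('pics/top0.png');b=cv2.imread('pics/scene0.png')
cv2.imwrite('pics/top0c.png',cv2.resize(a[110:290,170:410],None,fx=3.3,fy=3.3,interpolation=cv2.INTER_CUBIC))
cv2.imwrite('pics/scene0c.png',cv2.resize(b[110:290,180:420],None,fx=3.3,fy=3.3,interpolation=cv2.INTER_CUBIC))
E
```

```text
(no output)
```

View pics/top0.png

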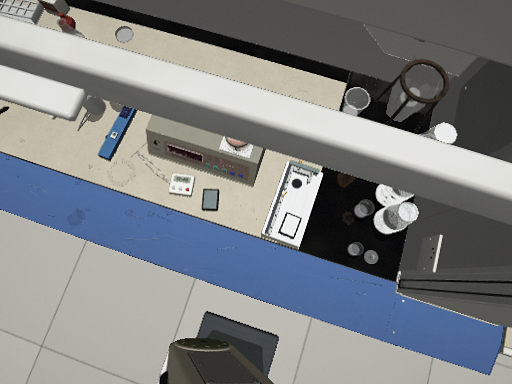

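View pics/top0c.png

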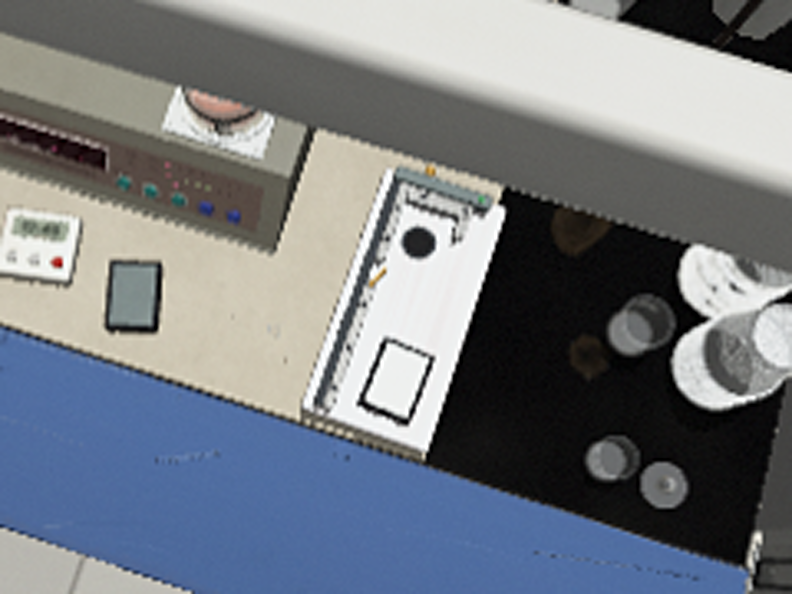

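View pics/scene0c.png

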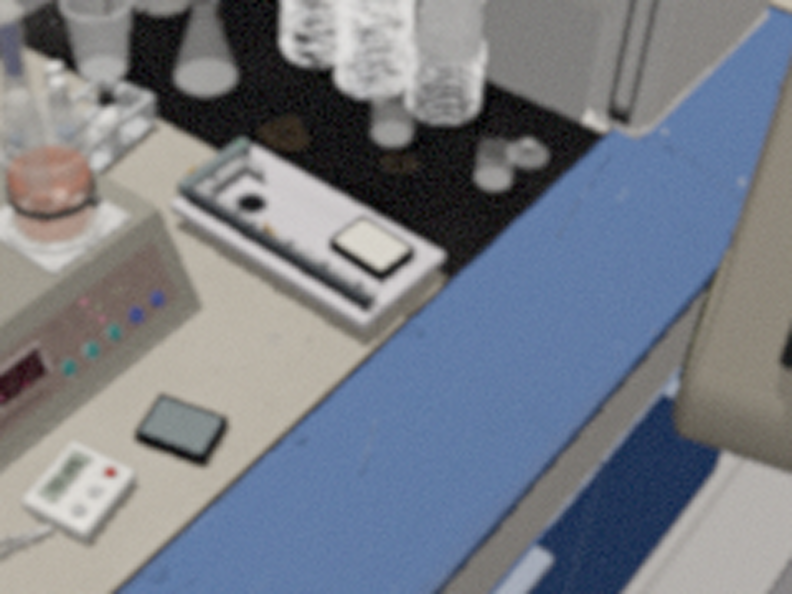

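View pics/scene0.png

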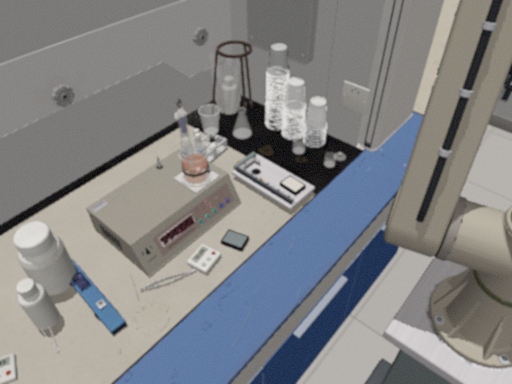

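Top view: the white tile is at about (290,226), with its long side roughly along the stage. The rail is on the stage's left and the dark window is at (297,183). The catch is a brass fleck at (284,193), and the grey tile is at (208,200). Next I'll measure more closely.

```bash
python3 - <<'E'
from h import *
p=imaging.read_camera('top')
# overhead beam
for q in [(300,120),(380,150),(330,150),(250,100),(235,140)]: print(q,P(p,q).round(3))
s=np.array([170,110])
c=np.array([(302,412),(427,460),(505,210),(390,170)])/3.3+s
print('stage corners @.026',plane(p,c,0.026).round(4))
w=np.array([(418,241)])/3.3+s; print('window',plane(p,w,.026).round(4),P(p,w))
for t in ['white_tile','stage','beaker','weighing_bottle','weighing_lid','timer']:
    for r in imaging.cut_out(p,t)[:1]:
        m=r['mask'].astype(np.uint8); print(t,r['confidence'],m.sum(),P(p,r['centre']).round(3))
        if t in('white_tile','stage'):
            cs=max(cv2.findContours(m,0,1)[0],key=cv2.contourArea)
            X=plane(p,cs.reshape(-1,2),0.038 if t!='stage' else .026)[:,:2].astype(np.float32)
            print(cv2.minAreaRect(X*1000))
            ys,xs=np.nonzero(cv2.erode(m,np.ones((3,3)))); Z=P(p,np.c_[xs,ys])[:,2]; print('z',np.percentile(Z,[10,50,90]))
            if t=='stage':save({'img':np.where(m[...,None]>0,p['img'],p['img']//3)},'m.png')
E
```

```text
(300, 120) [[ 0.493 -0.     0.789]]
(380, 150) [[ 0.489 -0.05   0.789]]
(330, 150) [[ 0.484 -0.023  0.78 ]]
(250, 100) [[0.496 0.032 0.789]]
(235, 140) [[0.685 0.146 0.186]]
stage corners @.026 [[ 0.5049  0.0196  0.026 ]
 [ 0.499  -0.089   0.026 ]
 [ 0.723  -0.0935  0.026 ]
 [ 0.7271  0.0108  0.026 ]]
window [[ 0.6736 -0.0301  0.026 ]] [[ 0.67179149 -0.02995793  0.03219918]]
white_tile 0.7 392 [[ 0.553 -0.05   0.042]]
((552.5828247070312, -43.64613342285156), (47.6374626159668, 64.58810424804688), 84.79353332519531)
z [0.04019985 0.04241801 0.04445607]
stage 0.8 2636 [[ 0.62  -0.028  0.032]]
((620.358154296875, -34.61637496948242), (110.24240112304688, 224.70108032226562), 87.80911254882812)
z [0.02803895 0.03078631 0.04429604]
beaker 0.72 236 [[ 0.678 -0.237  0.016]]
weighing_bottle 0.47 160 [[ 0.553 -0.241 -0.004]]
weighing_lid 0.74 163 [[ 0.53  -0.29  -0.004]]
timer 0.57 462 [[0.573 0.278 0.02 ]]
```

{"fn": "move_arm", "kwargs": {
  "deltas": [1,0.0373,-0.0463,0,0,0,0,1,0.0373,-0.0463,0,0,0,0,1,0.0373,-0.0463,0,0,0,0,1,0.0373,-0.0463,0,0,0,0,1,0.0373,-0.0463,0,0,0,0],
  "squeeze": 20
}}

```text
clock: 2.33
tcp_pos: [0.3006, -0.2486, 0.2425]
orientation: [0.0, 0.982, 0.188, 0.0]
wrist_force: [0.8, -1.1, 0.9]
finger_gap: 0.0004
```

{"fn": "move_arm", "kwargs": {
  "deltas": [1,0.0464,-0.0174,0,0,0,0,1,0.0464,-0.0174,0,0,0,0,1,0.0464,-0.0174,0,0,0,0,1,0.0464,-0.0174,0,0,0,0,1,0.0464,-0.0174,0,0,0,0,1,0.0464,-0.0174,0,0,0,0,1,0,0,0,0,0,8,1,0,0,0,0,0,8,1,0,0,0,0,0,8,1,0,0,0,0,0,0]
}}

```text
clock: 3.58
tcp_pos: [0.5204, -0.0502, 0.2423]
orientation: [0.0, 1.0, -0.019, 0.0]
wrist_force: [-0.2, 0.1, -0.4]
finger_gap: -0.0001
```

```bash
python3 - <<'E'
from h import *
s=env.get_state(); print(s['clock'],s['joint_pos'].round(3),s['tcp_pos'],s['orientation'],s['wrist_force'],s['finger_gap'])
p=imaging.read_camera('wrist'); save(p,'w1.png')
cv2.imwrite('pics/w1b.png',cv2.resize(p['img'][:,:,::-1],(800,600)))
for t in ['white_tile','stage','catch','pocket']:
    for q in imaging.cut_out(p,t)[:1]:
        m=q['mask'].astype(np.uint8); print(t,q['confidence'],m.sum(),q['centre'],P(p,q['centre']).round(4))
E
```

```text
3.575 [-0.25   0.212 -0.089  1.27  -0.     2.93 ] [ 0.52038787 -0.05020959  0.24228374] [ 4.37197494e-05  9.99815129e-01 -1.92277371e-02  7.64384694e-06] [-0.22137817  0.10193173 -0.39476604] -5.591790273230195e-05
white_tile 0.89 1900 [251.1, 144.0] [[ 0.553  -0.0449  0.042 ]]
stage 0.94 15309 [240.1, 77.2] [[ 0.6276 -0.0353  0.0301]]
catch 0.64 90 [211.4, 76.7] [[ 0.6282 -0.0041  0.0398]]
pocket 0.81 15124 [237.2, 75.3] [[ 0.6301 -0.032   0.0276]]
```

View pics/w1b.png

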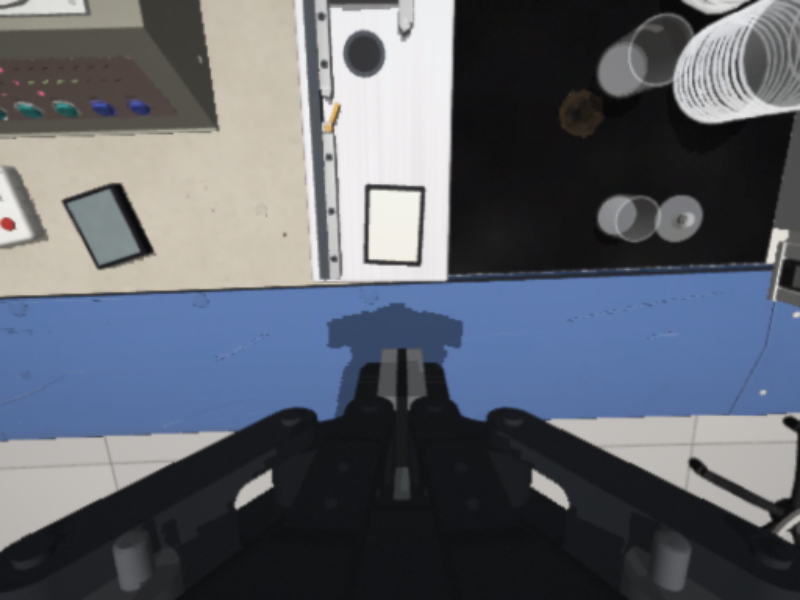

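Wrist view (800x600): the tile spans (366..425, 185..264) and is a few degrees askew. The catch is at (333,115), the window at (363,53), the lip end at (405,30), and the rail inner edge at about x=338.

```bash
python3 - <<'E'
from h import *
p=imaging.read_camera('wrist')
cv2.imwrite('pics/w1c.png',cv2.resize(p['img'][0:185,185:300,::-1],None,fx=3.24,fy=3.24,interpolation=cv2.INTER_CUBIC))
# predicted stage overlays
def T(cx,cy,yaw):
    c,s=np.cos(yaw),np.sin(yaw); return lambda a:np.array([[cx+c*x-s*y,cy+s*x+c*y,z] for x,y,z in a])
f=T(.6185,-.036,np.deg2rad(-2.2))
print(proj(p,f([(-110,-55,26),(110,-55,26),(-104,30,39),(60,30,39),(55,7.5,26),(70,-17,39),(22,25,32)]*np.array([[.001]*3]))))
E
```

```text
[[285.6895988  178.16932265]
 [291.8288143  -26.39784909]
 [217.3015763  175.81045881]
 [211.14400693  24.1232682 ]
 [233.54243487  32.89050718]
 [255.6031647   13.35025107]
 [218.20178595  64.54153914]]
```

View pics/w1c.png

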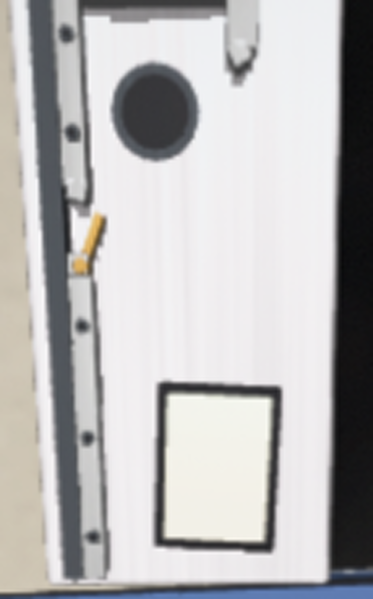

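```bash
python3 - <<'E'
from h import *
p=imaging.read_camera('wrist')
c=lambda x,y:np.array([185+x/3.24-.35,y/3.24-.35])
obs=[((55,7.5,26),c(155,111)),((-110,-55,26),c(327,582)),((-104,30,39),c(107,577))]
lines=[((0,-55,26),c(335,290)),((90,-55,26),c(341,50)),((0,30,39),c(97,275)),((60,30,39),c(88,110))]
from scipy.optimize import least_squares
def st(v,X):
    X=np.array(X)/1000.;co,s=np.cos(v[2]),np.sin(v[2]);return np.array([v[0]+co*X[0]-s*X[1],v[1]+s*X[0]+co*X[1],X[2]])
def res(v):
    r=[]
    for X,q in obs: r+=list(((plane(p,q,X[2]/1000)[0]-st(v,X))*1000)[:2])
    for X,q in lines:
        d=(plane(p,q,X[2]/1000)[0]-st(v,X))*1000; r.append(-np.sin(v[2])*d[0]+np.cos(v[2])*d[1])
    return np.array(r)
o=least_squares(res,[.6185,-.036,-.04]);v=o.x
print('stage',v[:2].round(4),np.rad2deg(v[2]),o.fun.round(1))
tc=plane(p,np.array([c(160,383),c(281,387),c(271,549),c(155,545)]),.038)
co,s=np.cos(v[2]),np.sin(v[2]);R=np.array([[co,s],[-s,co]])
L=(tc[:,:2]-v[:2])@R.T*1000
print('tile corners stage mm',L.round(1)); print(L.mean(0), [np.linalg.norm(L[i]-L[(i+1)%4]).round(1) for i in range(4)])
e=L[1]-L[2]+L[0]-L[3];print('yaw',np.rad2deg(np.arctan2(e[1],e[0])))
np.save('stage.npy',v)
# wrist TCP projected
print(proj(p,env.get_state()['tcp_pos']), proj(p,env.get_state()['tcp_pos']-[0,0,.011]))
E
```

```text
stage [ 0.6169 -0.0359] -1.981076239723285 [ 0.7  0.8 -0.   0.5 -0.6 -0.   0.2  0.3 -1.2 -0.6]
tile corners stage mm [[-33.9   8.2]
 [-35.4 -35.1]
 [-94.3 -31.9]
 [-92.6  11.6]]
[-64.0600047  -11.82474612] [np.float64(43.3), np.float64(59.0), np.float64(43.6), np.float64(58.9)]
yaw -3.206124264714261
[[256.6637829  250.35511036]] [[256.66751115 240.84262257]]
```

{"fn": "move_arm", "kwargs": {
  "deltas": [1,0.012,0.0222,0.04,0,0,-0.2,1,0.012,0.0222,0.04,0,0,0,1,0,0,0.045,0,0,0,1,0,0,0.045,0,0,0,1,0,0,0.018,0,0,0,1,0,0,0,0,0,0]
}}

```text
clock: 4.68
tcp_pos: [0.5412, -0.0952, 0.0526]
orientation: [-0.001, 1.0, -0.018, -0.002]
wrist_force: [-0.6, -0.4, 1.1]
finger_gap: 0.0
```

```bash
python3 - <<'E'
from h import *
p=imaging.read_camera('wrist'); cv2.imwrite('pics/w2.png',cv2.resize(p['img'][:,:,::-1],(800,600)))
p=imaging.read_camera('scene'); cv2.imwrite('pics/s2.png',cv2.resize(p['img'][130:250,200:360,::-1],None,fx=5,fy=5,interpolation=cv2.INTER_CUBIC))
E
```

```text
(no output)
```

View pics/w2.png

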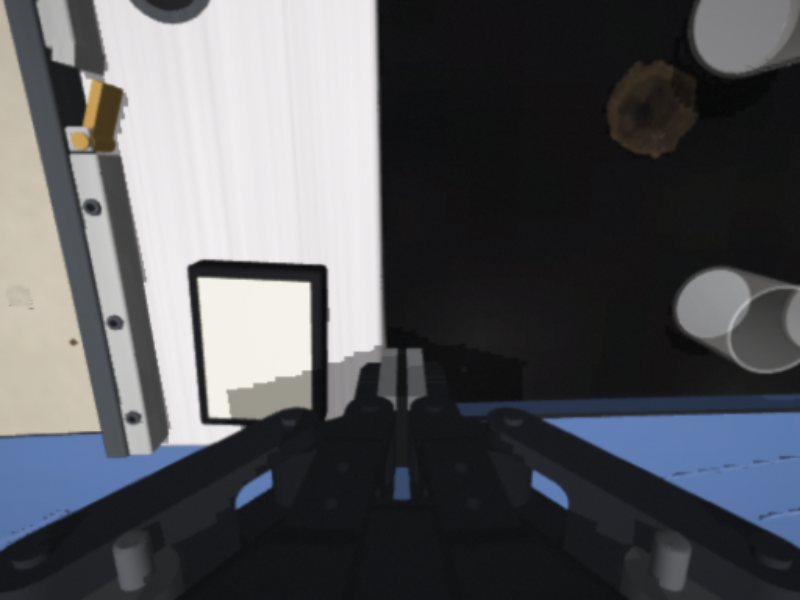

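View pics/s2.png

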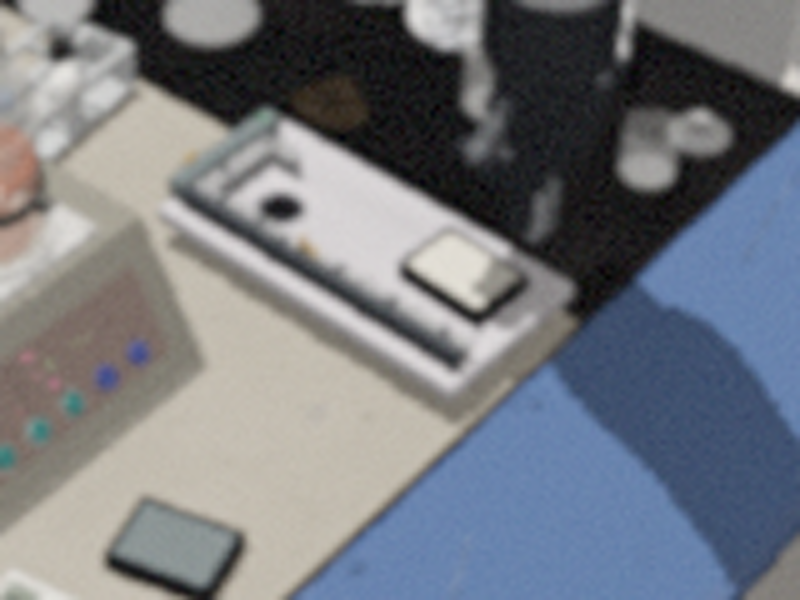

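The wrist view shows the closed fingers at (400,370), just right of the tile edge (326) and clear of it. I'll step over the bed edge and probe downwards lightly to find the height.

{"fn": "move_arm", "kwargs": {
  "deltas": [1,0.0015,-0.006,0.004,0,0,0,1,0,0,0.004,0,0,0,1,0,0,0,0,0,0]
}}

```text
clock: 5.15
tcp_pos: [0.5443, -0.0894, 0.0463]
orientation: [0.0, 1.0, -0.018, 0.0]
wrist_force: [0.6, 0.3, -0.8]
finger_gap: -0.0001
```

{"fn": "move_arm", "kwargs": {
  "deltas": [1,0,0,0.002,0,0,0,1,0,0,0,0,0,0]
}}

```text
clock: 5.4
tcp_pos: [0.5443, -0.0897, 0.0442]
orientation: [0.0, 1.0, -0.018, -0.0]
wrist_force: [-0.7, -0.5, -0.1]
finger_gap: 0.0002
```

{"fn": "move_arm", "kwargs": {
  "deltas": [1,0,0,0.002,0,0,0,1,0,0,0,0,0,0]
}}

```text
clock: 5.65
tcp_pos: [0.5442, -0.0897, 0.0421]
orientation: [0.0, 1.0, -0.018, -0.0]
wrist_force: [-0.9, 0.2, -0.2]
finger_gap: 0.0
```

{"fn": "move_arm", "kwargs": {
  "deltas": [1,0,0,0.0015,0,0,0,1,0,0,0,0,0,0]
}}

```text
clock: 5.9
tcp_pos: [0.5445, -0.0897, 0.0415]
orientation: [0.0, 1.0, -0.018, 0.0]
wrist_force: [-2.0, -0.0, 5.9]
finger_gap: 0.0002
```

```bash
python3 - <<'E'
from h import *
s=env.get_state();print(s['tcp_pos'],s['wrist_force'])
p=imaging.read_camera('wrist'); cv2.imwrite('pics/w3.png',cv2.resize(p['img'][130:290,100:310,::-1],None,fx=3.7,fy=3.7,interpolation=cv2.INTER_CUBIC))
E
```

```text
[ 0.54446895 -0.0896642   0.0415442 ] [-1.97480131 -0.03997099  5.85893025]
```

View pics/w3.png

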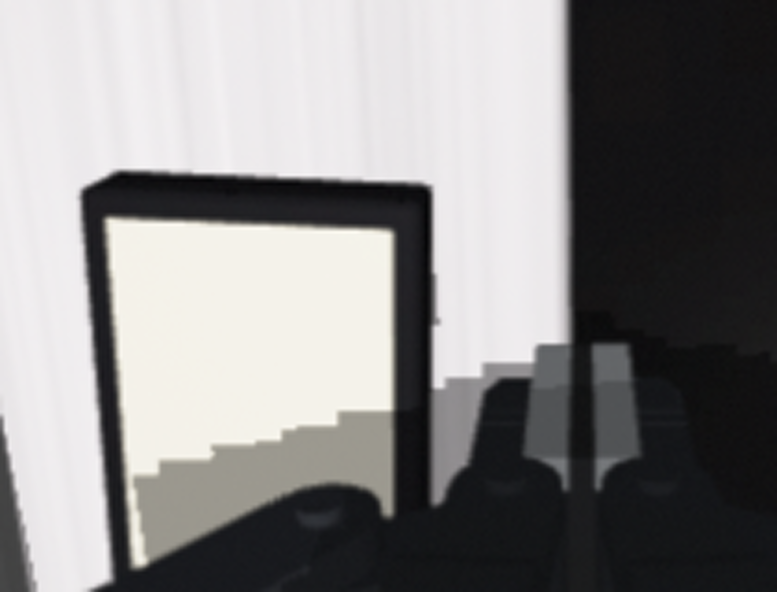

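Bed contact was felt at TCP z≈0.0415, about 6 N for 1 mm of lag. I'll raise about 3.5 mm and push the tile towards the rail.

{"fn": "move_arm", "kwargs": {
  "deltas": [1,0,0,-0.004,0,0,0,1,0,-0.003,0,0,0,0,1,0,-0.003,0,0,0,0,1,0,-0.003,0,0,0,0,1,0,-0.003,0,0,0,0,1,0,-0.003,0,0,0,0,1,0,-0.003,0,0,0,0,1,0,0,0,0,0,0]
}}

```text
clock: 6.95
tcp_pos: [0.545, -0.0713, 0.0448]
orientation: [-0.0, 1.0, -0.018, -0.0]
wrist_force: [-0.8, -0.6, 0.3]
finger_gap: 0.0001
```

```bash
cat > look.py <<'E'
import sys
from h import *
n=sys.argv[1]
s=env.get_state();v=np.load('stage.npy');co,si=np.cos(v[2]),np.sin(v[2]);R=np.array([[co,si],[-si,co]])
print('t',round(s['clock'],2),'stage xy',(R@(s['tcp_pos'][:2]-v[:2])*1000).round(1),'z',s['tcp_pos'][2].round(4),'F',(R@s['wrist_force'][:2]).round(1),s['wrist_force'][2].round(1),'j6',s['joint_pos'][5].round(3))
p=imaging.read_camera('wrist'); y0=int(sys.argv[2]) if len(sys.argv)>2 else 110
cv2.imwrite('pics/'+n,cv2.resize(p['img'][y0:y0+160,80:300,::-1],None,fx=3.6,fy=3.6,interpolation=cv2.INTER_CUBIC))
E
python3 look.py w4.png
```

```text
t 6.95 stage xy [-70.6 -37.9] z 0.0448 F [-0.8 -0.6] 0.3 j6 2.902
```

View pics/w4.png

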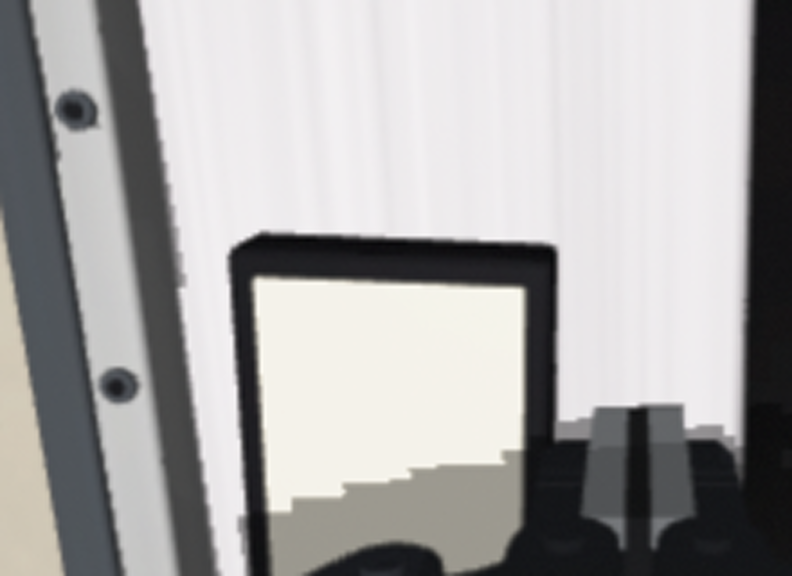

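The tile is in contact and following the fingers, with roughly 8 mm left to the rail.

{"fn": "move_arm", "kwargs": {
  "deltas": [1,0,-0.002,0,0,0,0,1,0,-0.002,0,0,0,0,1,0,-0.0015,0,0,0,0,1,0,0,0,0,0,0]
}}

```text
clock: 7.5
tcp_pos: [0.5452, -0.066, 0.0448]
orientation: [0.0, 1.0, -0.018, 0.0]
wrist_force: [-0.6, -0.7, 0.1]
finger_gap: -0.0004
```

```bash
python3 look.py w5.png
```

```text
t 7.5 stage xy [-70.6 -32.6] z 0.0448 F [-0.6 -0.7] 0.1 j6 2.911
```

View pics/w5.png

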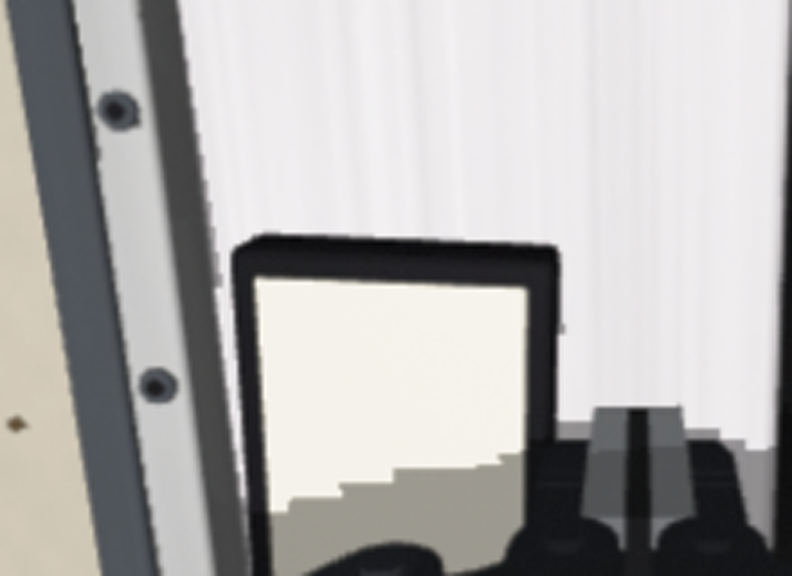

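{"fn": "move_arm", "kwargs": {
  "deltas": [1,0,-0.001,0,0,0,0,1,0,-0.001,0,0,0,0,1,0,0,0,0,0,0]
}}

```text
clock: 7.92
tcp_pos: [0.5453, -0.0641, 0.0448]
orientation: [0.0, 1.0, -0.018, 0.0]
wrist_force: [-0.2, 0.5, 0.7]
finger_gap: 0.0003
```

{"fn": "move_arm", "kwargs": {
  "deltas": [1,0,-0.001,0,0,0,0,1,0,0,0,0,0,0]
}}

```text
clock: 8.18
tcp_pos: [0.5454, -0.0631, 0.0448]
orientation: [0.0, 1.0, -0.018, 0.0]
wrist_force: [-0.7, -1.2, -0.2]
finger_gap: -0.0004
```

{"fn": "move_arm", "kwargs": {
  "deltas": [1,0,-0.0006,0,0,0,0,1,0,0,0,0,0,0]
}}

```text
clock: 8.43
tcp_pos: [0.5454, -0.0625, 0.0448]
orientation: [0.0, 1.0, -0.018, 0.0]
wrist_force: [-0.4, -0.8, -0.3]
finger_gap: 0.0003
```

```bash
python3 look.py w6.png
```

```text
t 8.43 stage xy [-70.5 -29.1] z 0.0448 F [-0.3 -0.8] -0.3 j6 2.918
```

View pics/w6.png

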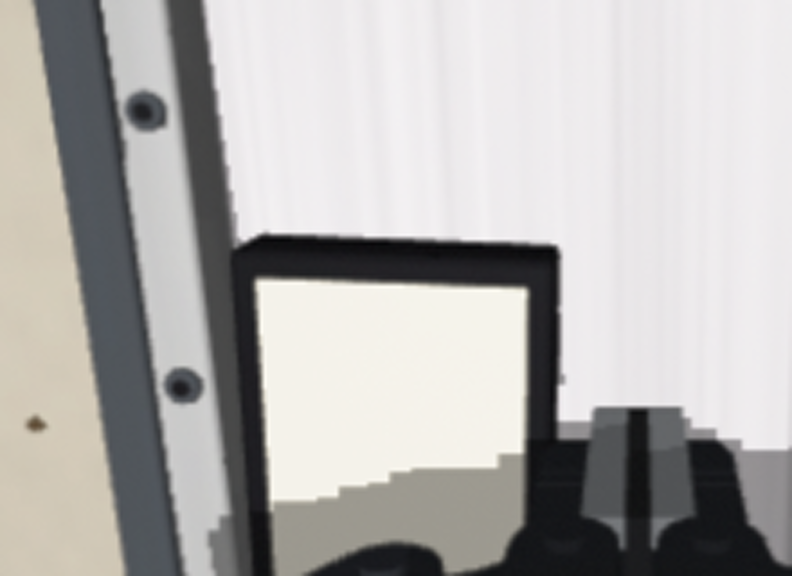

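{"fn": "move_arm", "kwargs": {
  "deltas": [1,0,-0.0008,0,0,0,0,1,0,0,0,0,0,0]
}}

```text
clock: 8.72
tcp_pos: [0.5454, -0.0617, 0.0448]
orientation: [0.0, 1.0, -0.018, 0.0]
wrist_force: [0.3, -0.9, -0.5]
finger_gap: 0.0001
```

{"fn": "move_arm", "kwargs": {
  "deltas": [1,0,-0.0008,0,0,0,0,1,0,0,0,0,0,0]
}}

```text
clock: 8.98
tcp_pos: [0.5455, -0.0609, 0.0448]
orientation: [0.0, 1.0, -0.018, 0.0]
wrist_force: [-0.9, 0.2, 1.0]
finger_gap: -0.0003
```

{"fn": "move_arm", "kwargs": {
  "deltas": [1,0,-0.0008,0,0,0,0,1,0,0,0,0,0,0]
}}

```text
clock: 9.22
tcp_pos: [0.5455, -0.0604, 0.0448]
orientation: [0.0, 1.0, -0.018, 0.0]
wrist_force: [-0.5, -0.7, 0.3]
finger_gap: 0.0003
```

{"fn": "move_arm", "kwargs": {
  "deltas": [1,0,-0.0008,0,0,0,0,1,0,0,0,0,0,0]
}}

```text
clock: 9.48
tcp_pos: [0.5456, -0.0601, 0.0449]
orientation: [0.001, 1.0, -0.019, 0.0]
wrist_force: [-0.4, -4.3, 0.7]
finger_gap: 0.0001
```

```bash
python3 look.py w7.png
```

```text
t 9.47 stage xy [-70.4 -26.7] z 0.0449 F [-0.2 -4.3] 0.7 j6 2.924
```

View pics/w7.png

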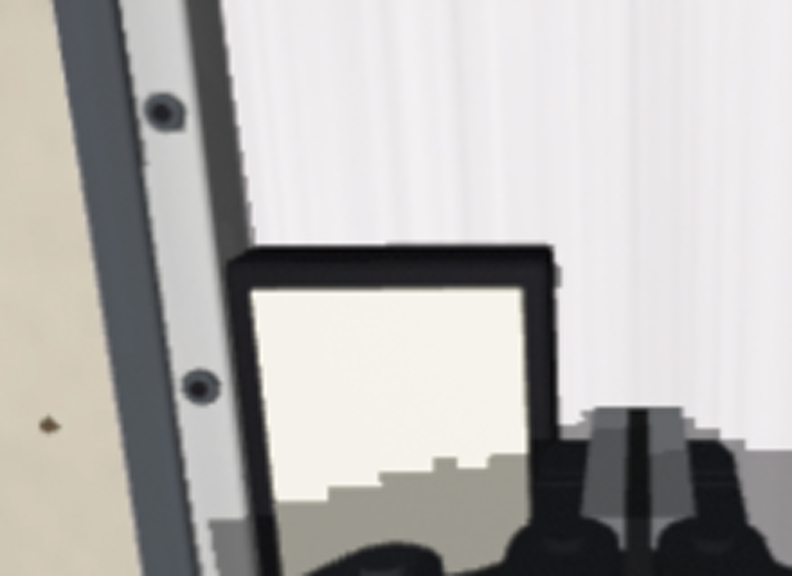

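The tile is now flush along the rail, its front edge level in the image and the press at 4.3 N. I'll start the drag with a slightly firmer press.

{"fn": "move_arm", "kwargs": {
  "deltas": [1,0,-0.0006,0,0,0,0,1,0.003,0,0,0,0,0,1,0.004,0,0,0,0,0,1,0.004,0,0,0,0,0,1,0.004,0,0,0,0,0]
}}

```text
clock: 10.15
tcp_pos: [0.56, -0.0605, 0.0448]
orientation: [0.001, 1.0, -0.019, -0.001]
wrist_force: [-2.7, -7.4, 0.7]
finger_gap: -0.0003
```

```bash
python3 look.py w8.png
```

```text
t 10.15 stage xy [-56.  -26.6] z 0.0448 F [-2.4 -7.5] 0.7 j6 2.93
```

View pics/w8.png

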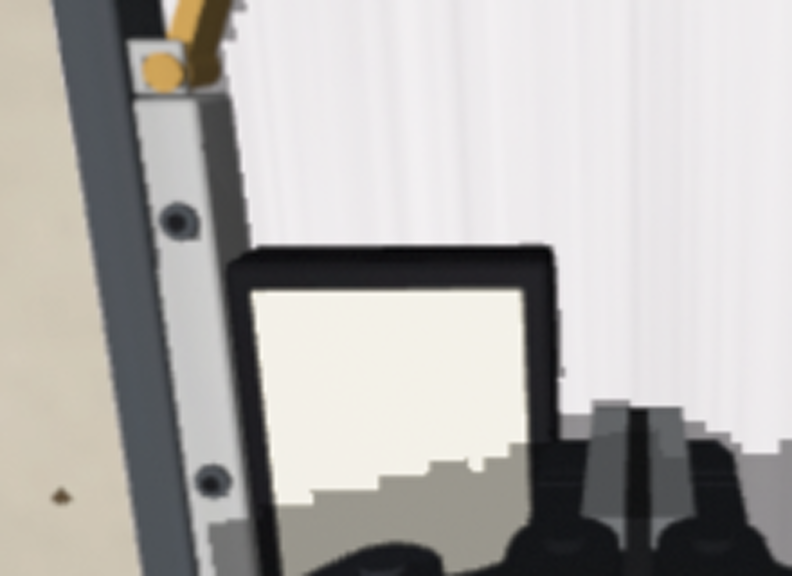

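The tile drags with the fingers without slipping. Continuing.

{"fn": "move_arm", "kwargs": {
  "deltas": [1,0.004,0,0,0,0,0,1,0.004,0,0,0,0,0,1,0.004,0,0,0,0,0,1,0.004,0,0,0,0,0,1,0.004,0,0,0,0,0]
}}

```text
clock: 10.82
tcp_pos: [0.5799, -0.0611, 0.0448]
orientation: [0.001, 1.0, -0.019, -0.001]
wrist_force: [-2.3, -6.2, 1.1]
finger_gap: 0.0
```

```bash
python3 look.py w9.png
```

```text
t 10.82 stage xy [-36.  -26.5] z 0.0448 F [-2.1 -6.2] 1.1 j6 2.938
```

View pics/w9.png

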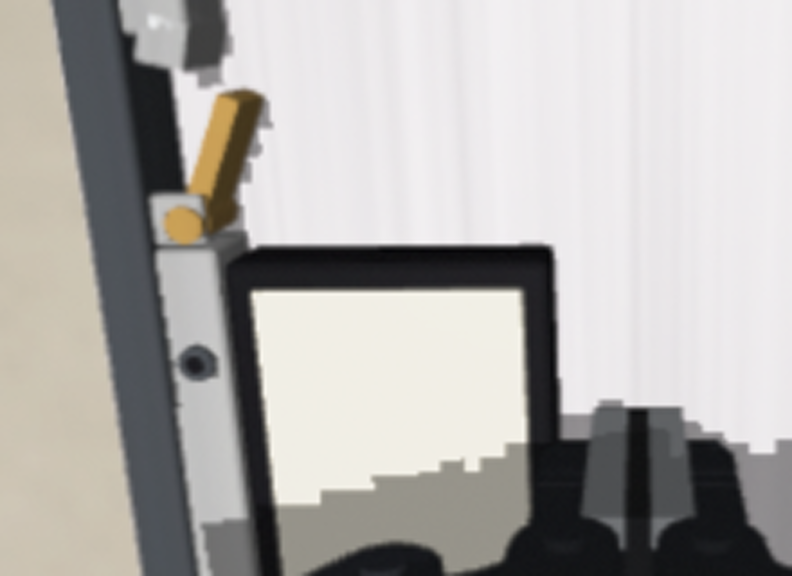

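{"fn": "move_arm", "kwargs": {
  "deltas": [1,0.003,-0.0006,0,0,0,0,1,0.003,0,0,0,0,0,1,0.003,0,0,0,0,0,1,0.003,0,0,0,0,0]
}}

```text
clock: 11.38
tcp_pos: [0.5916, -0.0614, 0.0447]
orientation: [0.001, 1.0, -0.019, -0.001]
wrist_force: [-4.0, -8.2, 2.0]
finger_gap: 0.0002
```

```bash
python3 look.py w10.png
```

```text
t 11.38 stage xy [-24.4 -26.4] z 0.0447 F [-3.7 -8.3] 2.0 j6 2.943
```

View pics/w10.png

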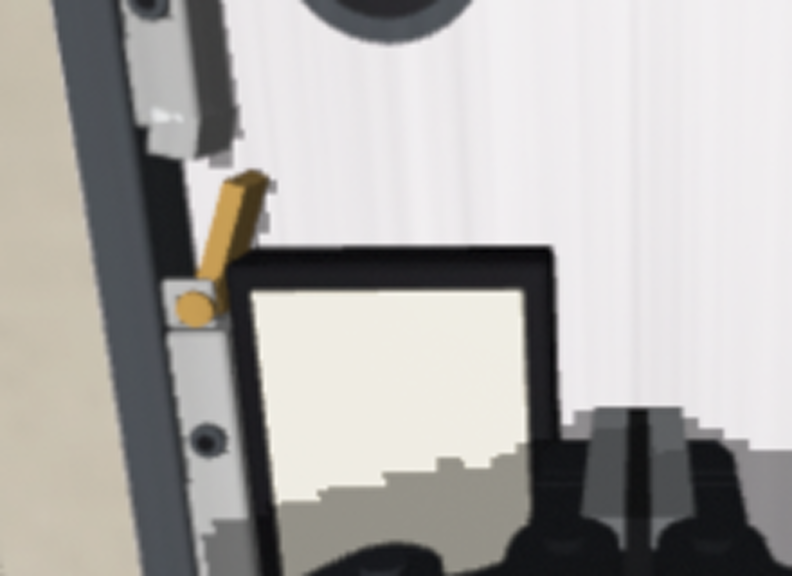

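The tile front is now at the catch, still flush and not slipping. I'll press a little more and move on slowly.

{"fn": "move_arm", "kwargs": {
  "deltas": [1,0.002,-0.0006,0,0,0,0,1,0.0025,0,0,0,0,0,1,0.0025,0,0,0,0,0,1,0.0025,0,0,0,0,0]
}}

```text
clock: 11.92
tcp_pos: [0.601, -0.0616, 0.0448]
orientation: [0.002, 1.0, -0.019, -0.001]
wrist_force: [-3.6, -8.7, 1.8]
finger_gap: -0.0
```

```bash
python3 look.py w11.png
```

```text
t 11.93 stage xy [-14.9 -26.3] z 0.0448 F [-3.3 -8.9] 1.8 j6 2.947
```

View pics/w11.png

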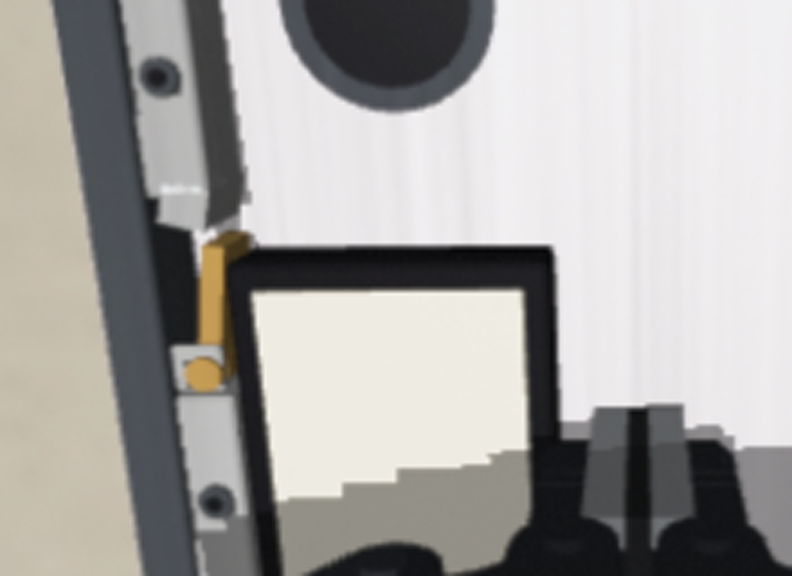

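The catch is being pushed in and the tile stays flush.

{"fn": "move_arm", "kwargs": {
  "deltas": [1,0.0025,-0.0004,0,0,0,0,1,0.003,0,0,0,0,0,1,0.003,0,0,0,0,0,1,0.003,0,0,0,0,0,1,0.003,0,0,0,0,0]
}}

```text
clock: 12.6
tcp_pos: [0.6153, -0.0619, 0.0449]
orientation: [0.002, 1.0, -0.019, -0.001]
wrist_force: [-4.5, -8.2, 3.5]
finger_gap: -0.0004
```

```bash
python3 look.py w12.png
```

```text
t 12.6 stage xy [ -0.7 -26.1] z 0.0449 F [-4.2 -8.3] 3.5 j6 2.952
```

View pics/w12.png

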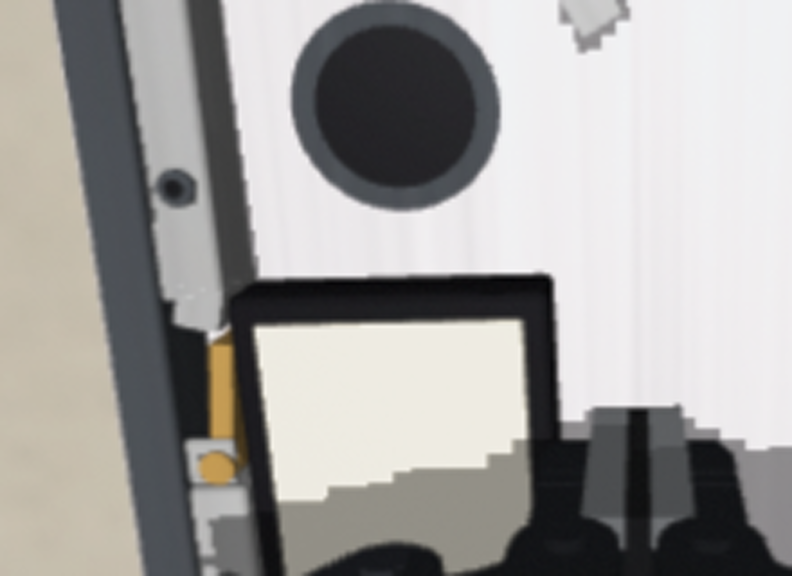

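The tile slipped about 5 mm relative to the finger. It has turned about 1° counter-clockwise, so its front corner has dipped into the catch gap and is bearing on the edge where the rail resumes at (225,310). The catch is level. Turning the tool a few degrees clockwise will move the contact rearward and square the tile up without releasing it.

{"fn": "move_arm", "kwargs": {
  "deltas": [1,-0.001,0,0,0,0,1.5,1,-0.001,0,0,0,0,1.5,1,0,0,0,0,0,0]
}}

```text
clock: 13.02
tcp_pos: [0.6144, -0.062, 0.045]
orientation: [0.002, 0.999, -0.045, -0.0]
wrist_force: [-1.4, -9.0, 0.6]
finger_gap: -0.0001
```

```bash
python3 look.py w13.png
```

```text
t 13.03 stage xy [ -1.5 -26.2] z 0.045 F [-1.1 -9. ] 0.6 j6 3.004
```

View pics/w13.png

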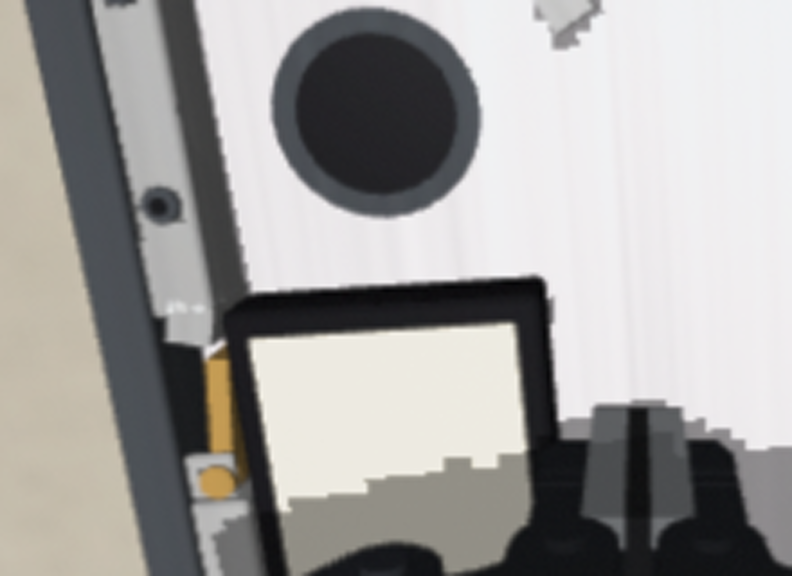

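```bash
python3 - <<'E'
from h import *
p=imaging.read_camera('wrist');v=np.load('stage.npy')
co,s=np.cos(v[2]),np.sin(v[2]);R=np.array([[co,s],[-s,co]])
c=lambda x,y:np.array([80+x/3.6-.36,110+y/3.6-.36])
q=np.array([c(247,338),c(515,322),c(270,497),c(527,455)])
L=(plane(p,q,.038)[:,:2]-v[:2])@R.T*1000;print(L.round(1))
d=L[0]-L[2];print(np.rad2deg(np.arctan2(d[1],d[0])));d=L[1]-L[3];print(np.rad2deg(np.arctan2(d[1],d[0])));d=L[0]-L[1];print(np.rad2deg(np.arctan2(-d[0],d[1])))
q=np.array([c(192,0),c(245,295)]);L=(plane(p,q,.026)[:,:2]-v[:2])@R.T*1000;print('rail foot',L.round(1))
q=np.array([c(376,112)]);L=(plane(p,q,.026)[:,:2]-v[:2])@R.T*1000;print('window',L.round(1))
E
```

```text
[[ 24.6  28.2]
 [ 24.8 -10.2]
 [ -0.4  28.7]
 [  4.1 -10.1]]
-1.1541044109568743
-0.09351305026664596
0.2897184676377949
rail foot [[71.4 32.9]
 [27.8 32.4]]
window [[54.4  9. ]]
```

The tile is now square to the rail to within about 0.3°. Its front is at about x=28. Dragging again.

{"fn": "move_arm", "kwargs": {
  "deltas": [1,0.0025,0.0001,0,0,0,0,1,0.0025,-0.0001,0,0,0,0,1,0.0025,-0.0001,0,0,0,0]
}}

```text
clock: 13.5
tcp_pos: [0.6212, -0.0622, 0.0449]
orientation: [0.002, 0.999, -0.045, -0.001]
wrist_force: [-2.7, -8.8, 1.9]
finger_gap: -0.0003
```

```bash
python3 look.py w14.png
```

```text
t 13.5 stage xy [  5.3 -26.2] z 0.0449 F [-2.4 -8.9] 1.9 j6 3.006
```

View pics/w14.png

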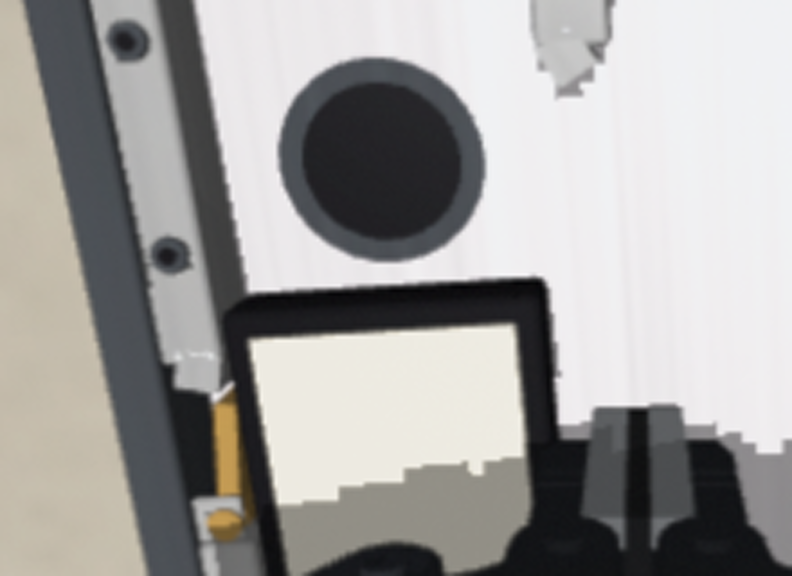

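Past the gap with no slip. Continuing, corrected for the tool's turn.

{"fn": "move_arm", "kwargs": {
  "deltas": [1,0.004,-0.0002,0,0,0,0,1,0.004,-0.0002,0,0,0,0,1,0.004,-0.0002,0,0,0,0,1,0.004,-0.0002,0,0,0,0]
}}

```text
clock: 14.05
tcp_pos: [0.6373, -0.0628, 0.0449]
orientation: [0.002, 0.999, -0.045, -0.001]
wrist_force: [-2.6, -8.9, 2.4]
finger_gap: 0.0002
```

```bash
python3 look.py w15.png
```

```text
t 14.05 stage xy [ 21.4 -26.2] z 0.0449 F [-2.3 -9. ] 2.4 j6 3.01
```

View pics/w15.png

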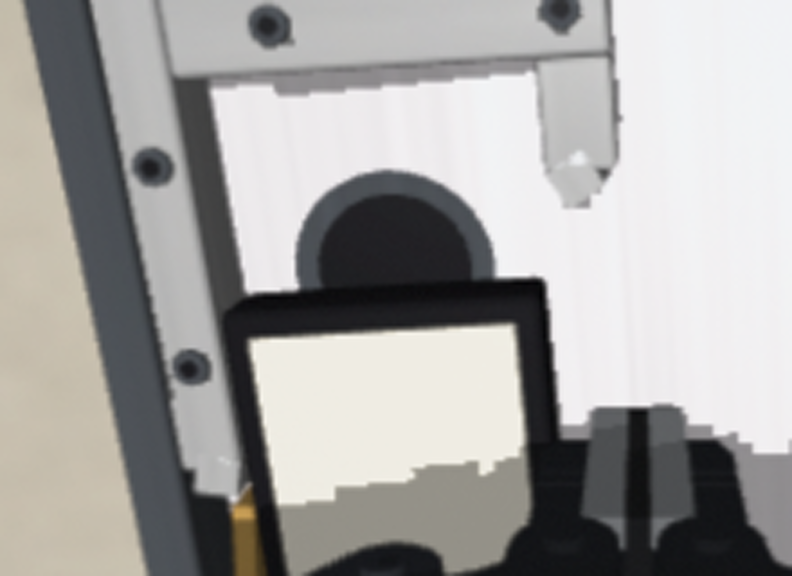

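The tile is moving into the pocket nicely. Before going on I need to know how far the finger front is from the lip.

```bash
python3 - <<'E'
from h import *
p=imaging.read_camera('wrist');v=np.load('stage.npy')
cv2.imwrite('pics/w15z.png',cv2.resize(p['img'][100:260,200:300,::-1],None,fx=6,fy=3.7,interpolation=cv2.INTER_CUBIC)[:590])
co,s=np.cos(v[2]),np.sin(v[2]);R=np.array([[co,s],[-s,co]])
c=lambda x,y:np.array([80+x/3.6-.36,110+y/3.6-.36])
for z0 in (.026,.030):
  def S(pts,z): return ((plane(p,np.array([c(*q) for q in pts]),z0+z)[:,:2]-v[:2])@R.T*1000).round(1)
  print('bed',z0)
  print('tile front top L,R',S([(228,318),(547,287)],.012).tolist(),'bottom R',S([(543,280)],0).tolist())
  print('finger tip front',S([(592,407),(683,405)],.003).tolist(),'black', S([(540,440),(720,440)],.003).tolist(),S([(540,440),(720,440)],.015).tolist())
  print('lip end top',S([(570,165),(548,170),(612,165)],.013).tolist(),'bottom',S([(575,205)],0).tolist(),'stop top edge',S([(300,70),(500,62)],.013).tolist(),'rail top edge',S([(185,100),(235,420)],.013).tolist(),'window',S([(396,268)],0).tolist())
E
```

```text
bed 0.026
tile front top L,R [[51.2, 30.4], [53.3, -15.1]] bottom R [[51.1, -13.4]]
finger tip front [[31.1, -19.7], [30.6, -33.8]] black [[26.0, -11.1], [24.4, -39.4]] [[31.3, -12.6], [29.8, -38.6]]
lip end top [[70.5, -19.7], [70.0, -16.7], [70.2, -25.4]] bottom [[62.5, -19.1]] stop top edge [[85.0, 14.9], [84.6, -11.5]] rail top edge [[81.9, 30.6], [36.1, 31.4]] window [[54.3, 8.9]]
bed 0.03
tile front top L,R [[52.4, 28.6], [54.3, -15.6]] bottom R [[52.2, -13.8]]
finger tip front [[32.7, -19.9], [32.2, -33.7]] black [[27.8, -11.6], [26.2, -39.1]] [[33.1, -13.1], [31.6, -38.3]]
lip end top [[71.1, -20.0], [70.6, -17.1], [70.8, -25.6]] bottom [[63.3, -19.4]] stop top edge [[85.1, 13.6], [84.8, -12.1]] rail top edge [[82.1, 28.8], [37.7, 29.6]] window [[55.3, 7.8]]
```

View pics/w15z.png

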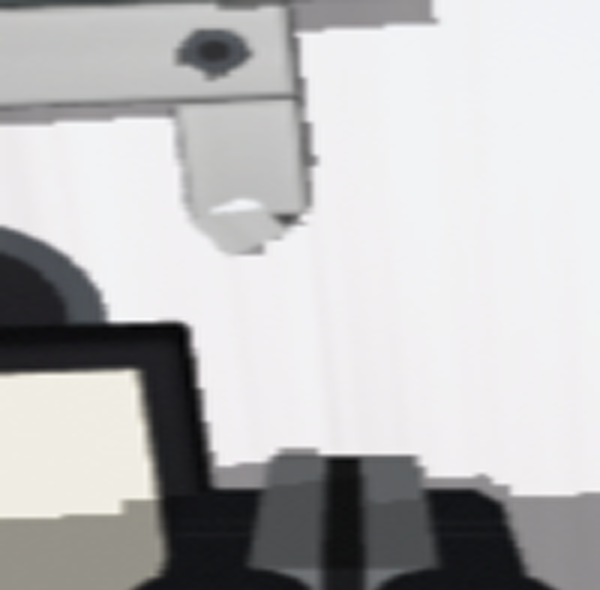

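With the bed at z≈0.030 every landmark agrees: window (55.3, 7.8), stop at 85, rail at 29–30. The tile front is at about 53 and the finger front at about 32.5. So the catch should clear with the fingers still about 3 mm short of the lip.

{"fn": "move_arm", "kwargs": {
  "deltas": [1,0.004,-0.0002,0,0,0,0,1,0.004,-0.0002,0,0,0,0,1,0.004,-0.0002,0,0,0,0,1,0.004,-0.0002,0,0,0,0,1,0.003,-0.0002,0,0,0,0]
}}

```text
clock: 14.78
tcp_pos: [0.6564, -0.0634, 0.0449]
orientation: [0.002, 0.999, -0.045, -0.001]
wrist_force: [-3.0, -7.4, 2.2]
finger_gap: 0.0001
```

```bash
python3 look.py w16.png
```

```text
t 14.78 stage xy [ 40.5 -26.2] z 0.0449 F [-2.7 -7.5] 2.2 j6 3.016
```

View pics/w16.png

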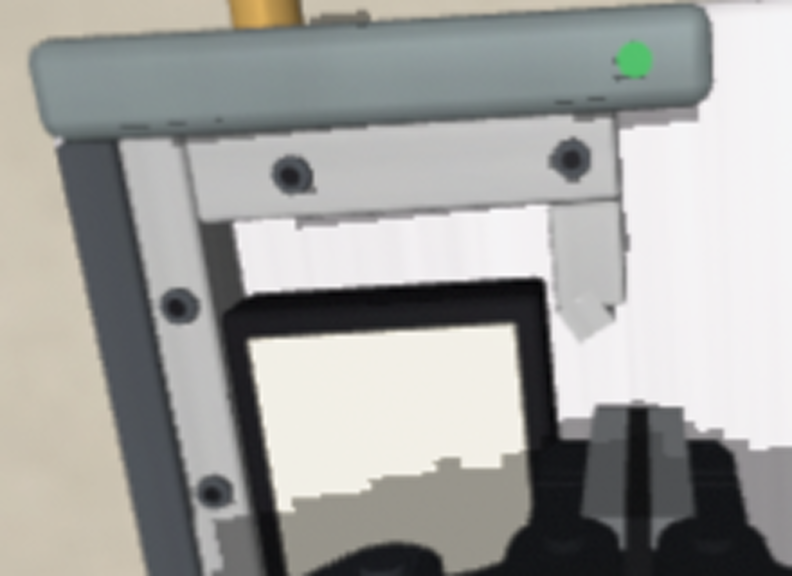

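{"fn": "move_arm", "kwargs": {
  "deltas": [1,0.003,-0.0003,0,0,0,0,1,0.003,-0.0002,0,0,0,0,1,0.0025,-0.0002,0,0,0,0,1,0,0,0,0,0,0]
}}

```text
clock: 15.32
tcp_pos: [0.6652, -0.0637, 0.045]
orientation: [0.002, 0.999, -0.045, -0.0]
wrist_force: [-1.9, -8.4, 1.9]
finger_gap: 0.0
```

```bash
python3 look.py w17.png
```

```text
t 15.32 stage xy [ 49.2 -26.1] z 0.045 F [-1.6 -8.5] 1.9 j6 3.018
```

View pics/w17.png

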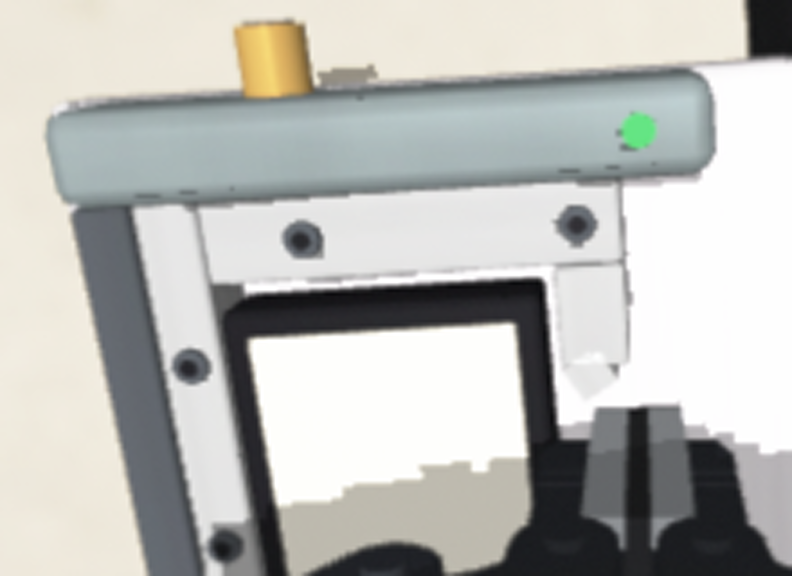

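{"fn": "move_arm", "kwargs": {
  "deltas": [1,0.0013,-0.0001,0,0,0,0,1,0.0012,-0.0001,0,0,0,0,1,0,0,0,0,0,0]
}}

```text
clock: 15.75
tcp_pos: [0.6674, -0.0638, 0.045]
orientation: [0.002, 0.999, -0.045, -0.001]
wrist_force: [-2.4, -8.7, 2.5]
finger_gap: -0.0001
```

```bash
python3 look.py w18.png; python3 - <<'E'
from h import *
for n,b in(('scene',(150,230,210,320)),('top',(150,240,250,330))):
    p=imaging.read_camera(n);cv2.imwrite(f'pics/{n}18.png',cv2.resize(p['img'][b[0]:b[1],b[2]:b[3],::-1],None,fx=6,fy=6,interpolation=cv2.INTER_CUBIC))
    print(n,[(r['centre'],r['confidence']) for r in imaging.recognise(p,'catch')])
E
```

```text
t 15.75 stage xy [ 51.5 -26.1] z 0.045 F [-2.1 -8.8] 2.5 j6 3.019
scene []
top []
```

View pics/w18.png

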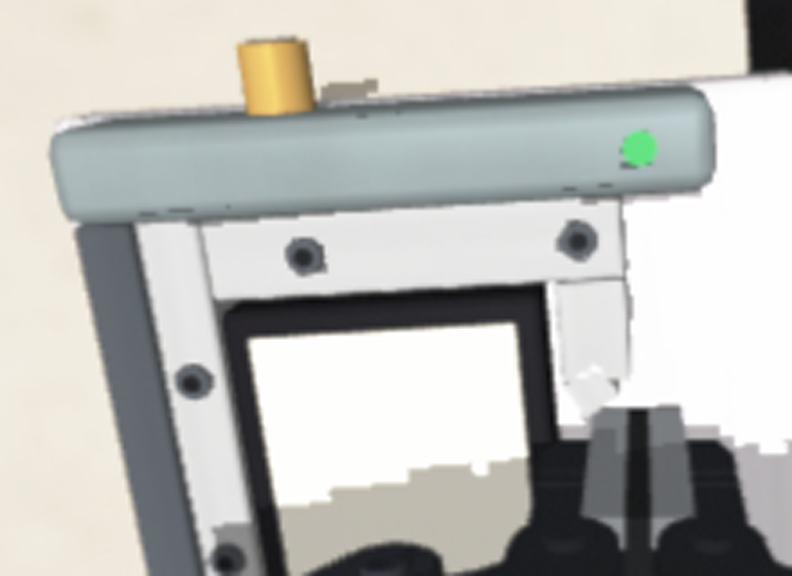

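View pics/scene18.png

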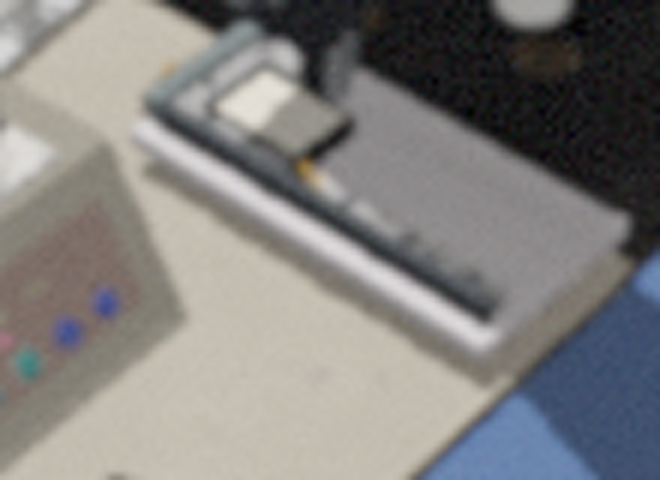

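View pics/top18.png

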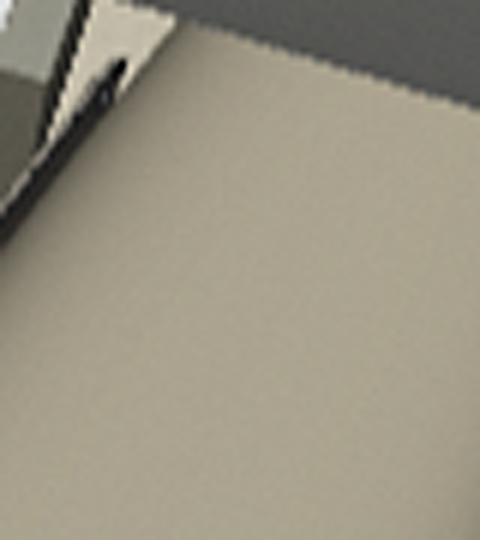

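{"fn": "move_arm", "kwargs": {
  "deltas": [1,0.001,-0.0001,0,0,0,0,1,0,0,0,0,0,0]
}}

```text
clock: 16.25
tcp_pos: [0.6684, -0.0637, 0.0449]
orientation: [0.002, 0.999, -0.045, -0.001]
wrist_force: [-2.8, -8.5, 2.5]
finger_gap: 0.0001
```

```bash
python3 look.py w19.png; python3 - <<'E'
from h import *
p=imaging.read_camera('scene');b=(160,200,235,290);cv2.imwrite('pics/s19.png',cv2.resize(p['img'][b[0]:b[1],b[2]:b[3],::-1],None,fx=12,fy=12,interpolation=cv2.INTER_CUBIC))
E
```

```text
t 16.25 stage xy [ 52.4 -26.1] z 0.0449 F [-2.5 -8.6] 2.5 j6 3.019
```

View pics/w19.png

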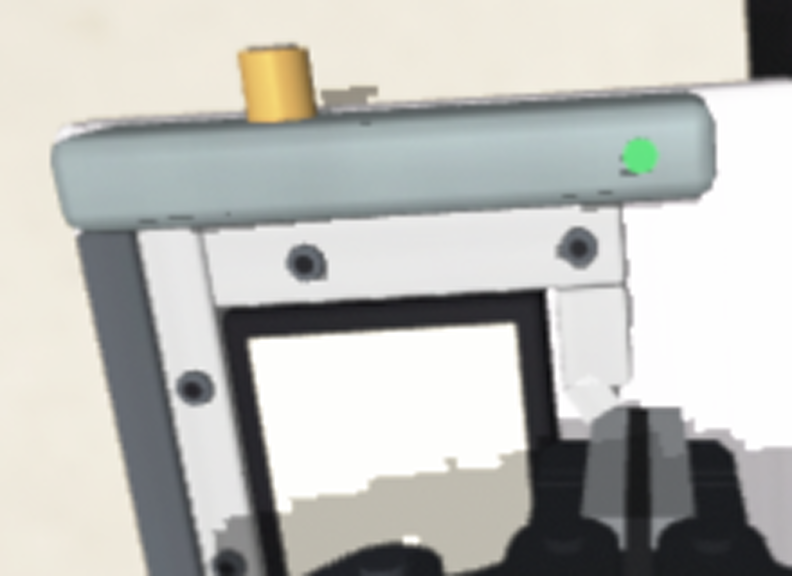

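View pics/s19.png

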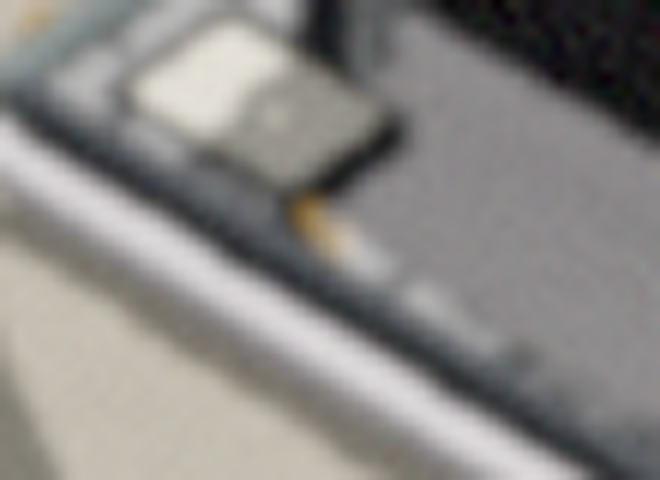

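The tile front is about 1 mm from the stop and the finger front is close to the lip. I'll back the fingers off sideways and check whether the catch has sprung.

{"fn": "move_arm", "kwargs": {
  "deltas": [1,-0.0003,0.002,0,0,0,0,1,-0.002,0.004,0,0,0,0,1,-0.01,0.008,0,0,0,-1.6,1,-0.02,0.003,0,0,0,-1.6,1,-0.03,0,-0.01,0,0,0,1,-0.03,0,-0.03,0,0,0,1,-0.02,0,-0.03,0,0,0,1,0,0,0,0,0,0]
}}

```text
clock: 17.35
tcp_pos: [0.5557, -0.0731, 0.1172]
orientation: [-0.0, 1.0, -0.016, 0.002]
wrist_force: [-0.0, -1.2, -0.1]
finger_gap: -0.0003
```

```bash
python3 look.py w20.png 0; python3 - <<'E'
from h import *
p=imaging.read_camera('scene');b=(160,200,235,290);cv2.imwrite('pics/s20.png',cv2.resize(p['img'][b[0]:b[1],b[2]:b[3],::-1],None,fx=12,fy=12,interpolation=cv2.INTER_CUBIC))
p=imaging.read_camera('wrist');cv2.imwrite('pics/w20f.png',p['img'][:,:,::-1])
E
```

```text
t 17.35 stage xy [-59.8 -39.4] z 0.1172 F [ 0.  -1.2] -0.1 j6 2.9
```

View pics/w20.png

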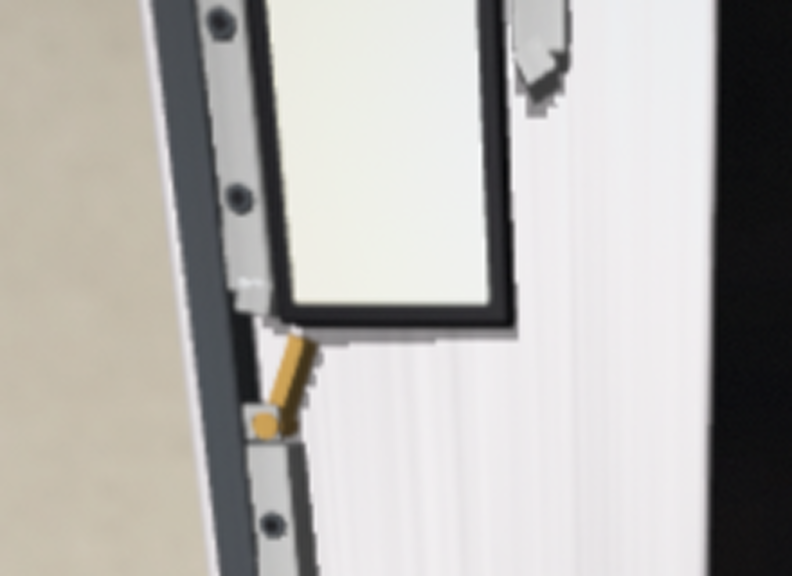

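View pics/s20.png

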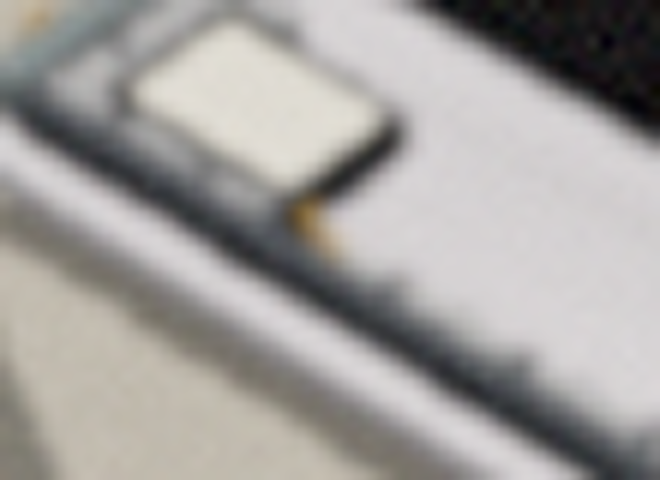

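The catch has sprung out behind the tile and the tile lies along the rail. I'll finish with a gentle push on its rear face to bring it fully against the stop.

{"fn": "move_arm", "kwargs": {
  "deltas": [1,0.029,-0.0217,0,0,0,0,1,0.027,-0.0217,0,0,0,0,1,0,0,0.03,0,0,0,1,0,0,0.03,0,0,0,1,0,0,0.012,0,0,0,1,0,0,0,0,0,0]
}}

```text
clock: 18.25
tcp_pos: [0.6126, -0.0318, 0.0423]
orientation: [-0.0, 1.0, -0.016, -0.001]
wrist_force: [0.1, -1.3, 0.7]
finger_gap: -0.0003
```

```bash
python3 look.py w21.png 110
```

```text
t 18.25 stage xy [-4.4  3.9] z 0.0423 F [ 0.2 -1.3] 0.7 j6 2.992
```

View pics/w21.png

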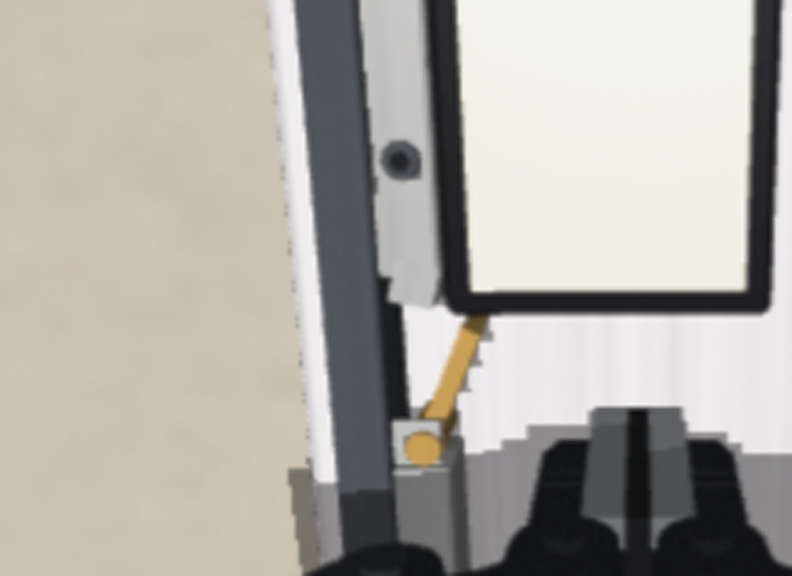

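{"fn": "move_arm", "kwargs": {
  "deltas": [1,0.004,0,-0.0025,0,0,0,1,0.005,0,0,0,0,0,1,0.004,0,0,0,0,0,1,0.002,0,0,0,0,0,1,0.001,0,0,0,0,0,1,0,0,0,0,0,0]
}}

```text
clock: 19.05
tcp_pos: [0.6288, -0.0326, 0.0452]
orientation: [0.0, 1.0, -0.017, -0.0]
wrist_force: [-0.1, 0.2, -0.1]
finger_gap: -0.0003
```

{"fn": "move_arm", "kwargs": {
  "deltas": [1,0.001,0,0,0,0,0,1,0,0,0,0,0,0]
}}

```text
clock: 19.3
tcp_pos: [0.6295, -0.0326, 0.0452]
orientation: [0.0, 1.0, -0.017, -0.0]
wrist_force: [-0.6, 0.6, -0.1]
finger_gap: 0.0001
```

{"fn": "move_arm", "kwargs": {
  "deltas": [1,0.001,0,0,0,0,0,1,0,0,0,0,0,0]
}}

```text
clock: 19.55
tcp_pos: [0.6296, -0.0325, 0.045]
orientation: [-0.0, 1.0, -0.017, -0.001]
wrist_force: [-5.8, -0.6, 2.0]
finger_gap: -0.0
```

{"fn": "move_arm", "kwargs": {
  "deltas": [1,0.0006,0,0,0,0,0,1,0,0,0,0,0,0]
}}

```text
clock: 19.8
tcp_pos: [0.6296, -0.0325, 0.0449]
orientation: [-0.0, 1.0, -0.017, -0.002]
wrist_force: [-7.0, 0.1, 2.9]
finger_gap: 0.0
```

```bash
python3 look.py w22.png 20
```

```text
t 19.8 stage xy [12.6  3.8] z 0.0449 F [-7.  -0.2] 2.9 j6 2.996
```

View pics/w22.png

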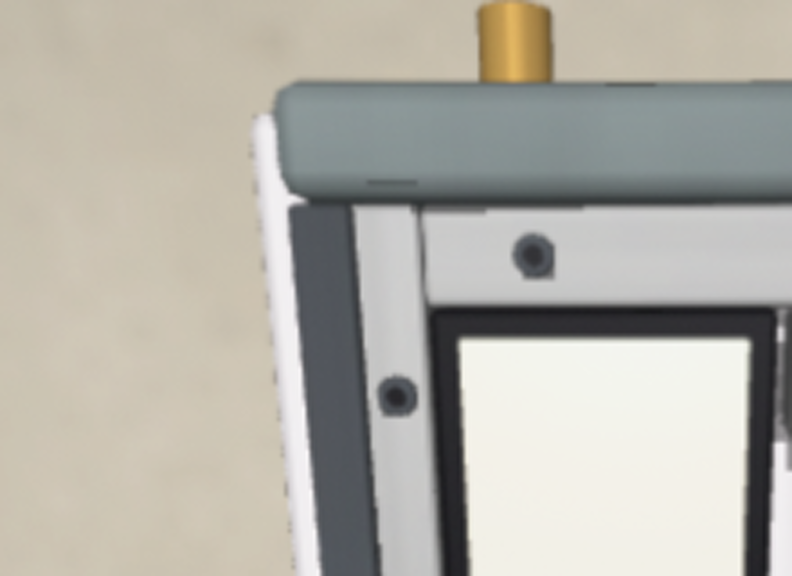

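The tile is solid against the stop: the force rises with no more movement. I'll back off straight and inspect.

{"fn": "move_arm", "kwargs": {
  "deltas": [1,-0.003,0,0,0,0,0,1,-0.015,0,0,0,0,0,1,-0.02,0,-0.03,0,0,0,1,-0.005,0,-0.04,0,0,0,1,0,0,-0.02,0,0,0,1,0,0,0,0,0,0]
}}

```text
clock: 20.6
tcp_pos: [0.5908, -0.0316, 0.1376]
orientation: [0.001, 1.0, -0.017, 0.003]
wrist_force: [0.3, 0.1, -0.8]
finger_gap: -0.0005
```

```bash
python3 look.py w23.png 0
```

```text
t 20.6 stage xy [-26.2   3.3] z 0.1376 F [0.3 0.1] -0.8 j6 2.986
```

View pics/w23.png

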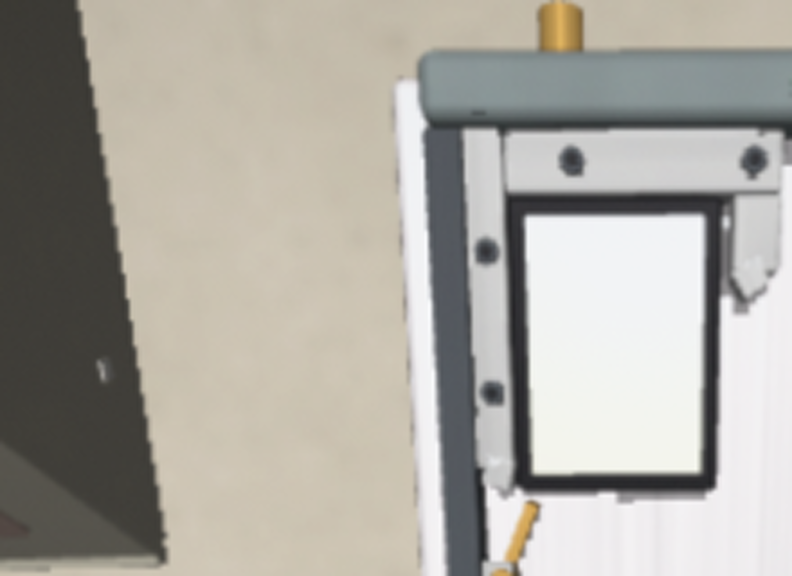

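```bash
python3 - <<'E'
from h import *
p=imaging.read_camera('wrist');v=np.load('stage.npy')
i=p['img'][30:160,200:300,::-1];cv2.imwrite('pics/w23z.png',cv2.resize(i,None,fx=4.6,fy=4.6,interpolation=cv2.INTER_CUBIC))
co,s=np.cos(v[2]),np.sin(v[2]);R=np.array([[co,s],[-s,co]])
c=lambda x,y:np.array([80+x/3.6-.36,y/3.6-.36])
S=lambda pts,z:((plane(p,np.array([c(*q) for q in pts]),z)[:,:2]-v[:2])@R.T*1000).round(1).tolist()
print('face',S([(523,213),(707,214),(702,474),(530,475)],.042))
print('outer',S([(512,197),(723,200),(715,488),(520,488)],.042))
print('rail',S([(502,140),(514,470)],.043),'stop',S([(600,194)],.043),'lip',S([(733,230)],.043))
E
```

```text
face [[79.0, 27.0], [78.9, -10.6], [26.9, -10.6], [26.6, 27.0]]
outer [[81.9, 29.1], [81.5, -13.8], [23.9, -13.5], [23.8, 29.3]]
rail [[92.0, 30.6], [27.8, 30.3]] stop [[82.3, 11.2]] lip [[75.7, -15.9]]
```

View pics/w23z.png

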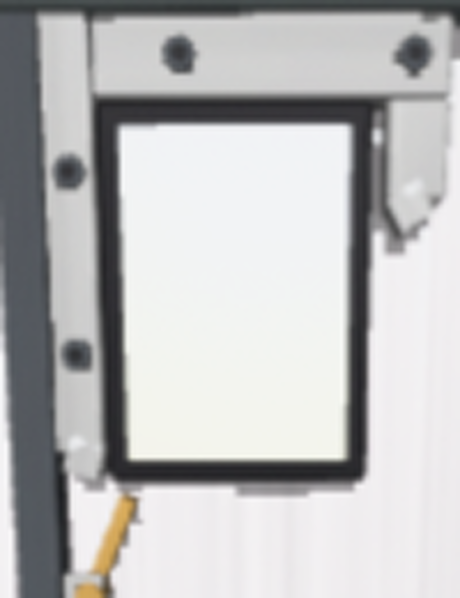

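The face centre is 22.2 mm from the rail (22.5 expected), the yaw is about 0°, the tile's front is at the stop and there is a 2 mm gap at the lip. The catch is out behind it and the gripper is clear in the air.

```bash
python3 - <<'E'
from h import *
p=imaging.read_camera('wrist')
r=imaging.recognise(imaging.read_camera('scene'),'grey_tile');print(r[:1])
s=env.get_state();print(s['clock'],s['wrist_force'],abs(s['qvel']).max())
print(order.hand_in())
E
```

```text
[{'centre': [234.3, 238.2], 'confidence': 0.85}]
20.85 [-0.70265565 -0.15726623  0.63735861] 0.004009784934024828
the job is handed in; nothing more can be done
None
```

The white tile is home in the corner pocket with the catch sprung out behind it, and the job is handed in at 20.9 s.

**What I did:**
- I pushed the tile flat to the rail with the closed fingertips. I then slid it along under about 9 N, past the catch and into the pocket.
- I finished with a straight push of about 7 N on its rear face, until it no longer moved.

**Last checks (wrist camera):**
- The tile's yaw to the rail is about 0°.
- Its face centre is 22.2 mm from the rail; 22.5 mm would be flush.
- Its front edge is within about 0.4 mm of the stop, which is inside measurement error.
- The gap to the lip is about 2 mm.
- The gripper is in the air, with no force on the wrist beyond noise.
- The grey tile was found at (234, 238) in the scene picture, against (233, 237) at the start. I did not re-measure the other bystanders, but the arm did not go near them.

**What went less smoothly:**
- **Slip at the catch:** the tile slipped about 5 mm against the fingers, turned about 1°, and its front corner dipped into the catch gap. Turning the tool 3° while still pressing squared it up.
- **Rail press released early:** I let go about 1 mm before the stop so the fingers stayed clear of the lip. The catch was already out by then, and the rear push closed the last gap.
- **Bed height:** the first stage fit assumed the bed at z = 0.026 m. Touch and camera landmarks both put it at about 0.030 m, so I used that for the later measurements.

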